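Pin a clock-face blank to the carving board

ROBOT

A 7-joint arm with a two-finger parallel gripper is mounted at the origin on the work surface. World frame = base frame: x ahead of the robot, y to its left, z up, the work surface at z = 0. Lengths are in m, angles in rad, forces in N, time in s.
With the tool pointing down it reaches from about 0.4 to 0.9 m from the base axis. Payload 5.6 kg.
Tool frame: the origin (TCP) lies midway between the tips of the shut fingers; the grasp point (between the pads) lies 19 mm behind it; z points along the fingers, y is the line along which they close (so a half turn about z gives the same grasp; the last joint's range is limited). The gripper opens to 92 mm and grips with 3 to 60 N. Pads are 20 mm wide; open, the fingers measure 128 mm over their backs; the gripper's body (75 mm by 189 mm) begins 69 mm behind the grasp point.
Start: joints at [-1.327, 0.468, -0.012, 1.603, 0.006, 1.071, -0.056], TCP at [0.184, 0.623, 0.215] pointing down, gripper open.
Joint ranges: [-2.53, 2.53], [-0.31, 2.02], [-1.57, 1.55], [0.28, 2.44], [-1.29, 4.43], [0.15, 1.84], [-2.92, 2.92]. Speed limits (rad/s): [2.57, 2.57, 3.14, 3.14, 3.14, 3.14, 3.14].

INTERFACE

Orientations are given as [roll, pitch, yaw] about the fixed x, y, z axes, in that order (R = Rz(yaw) Ry(pitch) Rx(roll)).
In Python, from bench import bot gives the robot as it stands.
- The arm moves only by the tool step_arm, never from a script. Its argument "plan" is a list of rows, each a list of 4 numbers: the shift along the world's x, y, z in m, then the turn about the world's z in degrees. In form: [[dx, dy, dz, turn], ...]. A call has 1 to 20 rows; each row is the pose to reach, as a shift and turn from the pose commanded when the call began; what a row does not reach only later rows make up. A row lasts 1/10 s, in which the tool goes at most 50 mm and 8.59 degrees, less where a joint would pass 70% of its speed; a pose out of reach is approached as far as the arm can. A call with a gripper value outside its range is refused whole. "jaw" is the opening, from -1 (shut) to 1 (fully open), set as the call begins (left out, the last holds). The fingers move at their own pace and stop on an object; the grip force is fixed at half the most. Time passes only in rows, so rows that repeat a pose let the fingers close. It gives the time, the measured TCP pose, the force, the opening and the grip force at its end, in the units of the state.
- bot.get_obs(): the state, without advancing time (a new reading comes with each control period).
- bot.capture(name): name is "scene" or "top" or "wrist"; returns a dict with "color" (400x640x3 uint8, red, green, blue), "z_map" (400x640 float32, m along the optical axis (not along the pixel's ray), 0 where there is no reading), "vertical_fov" (degrees; the focal length in pixels is half the picture's height over the tangent of half this angle, whatever the lens; pixels are square), "cx", "cy" (the principal point, pixels), "world_to_cam" (4x4, takes a point from world to camera coordinates); the wrist camera has in their place "hand_eye" (4x4, takes a point from camera to tool coordinates, whose origin is the TCP and whose axes are the flange's). Camera axes: x right, y down, z forward; pixel columns grow to the right and rows downward; lengths in m; the calibration is good to about 2 mm. A picture is of the moment at which its call begins: read the wrist's pose just before it.
- bot.finish_job(): hands the job in; it is judged then, once.
The state is a dict: "clock": time; "q": joint angles; "joint_velocities": joint speeds; "joint_torque": joint torques, N m; "tool_pos": TCP position; "eef_rot": TCP orientation; "contact_force": force on the tool from outside, world axes, zero at the start; "wrist_torque": the same for the moment, N m; "opening": finger opening in m; "gripper_force": force on a finger pad.
Only numpy, scipy, OpenCV 4.12 (cv2) and the standard library are available. Lean on these libraries where they do the work, as an engineer would, in place of code of your own. Each camera call takes 0.05 s, during which the arm holds its last target. There are 200 camera calls.

TASK

Get the wooden clock-face blank ready for carving: move it along the ledge of the sloping board until it sits against the green stop block, so that its centre hole lies over the hole in the board. Then take the red-handled peg out of the peg block and push it squarely through both holes until its shoulder sits on the blank, and let go. Leave the other pegs, the gouges, the mallet, the jar and the offcut where they are.

Things in the scene. Friction and masses are not known exactly. Their poses are not given: they have to be found in the camera images.
- board: Fixed plywood carving board, face 275 x 180 mm, 20 mm thick, tilted 30 deg to look up and away from the robot; place and yaw vary. Origin: centre of the mouth of its 20 mm round through hole, on the face, 100 mm above the table. x up the slope (towards the robot), y along the ledge (robot's right), z square out of the face. Face: x -90 to +90, y -180 to +95 mm. Over 60 mm open behind the hole.
- board_ledge (a point): Middle of the inner edge of the board's dark ledge, on the face, at board x = -65, y = -42 mm. The ledge runs the whole width along the board's lower side, is 20 mm wide and stands 14 mm above the face.
- board_stop (a point): Middle of the lower inner edge of the green stop block, on the face, at board x = 5, y = +65 mm. The block is 28 mm wide (y), 120 mm long (x) and stands 18 mm above the face.
- blank: Loose light-wood square, 130 x 130 x 22 mm, 0.15 to 0.31 kg, dark hour marks, round 22 mm hole through its centre. Origin: hole centre on the underside; z out of the marked face, x and y as the board's. Starts flat on the board against the ledge, 40 to 90 mm to the -y side of its place; friction holds it where it is left. In place, against ledge and stop, its origin meets the board's.
- peg_red: Loose wooden peg, 141 mm long, 60 g, hanging upright in one of the three holes of the peg block. Origin: centre of the underside of its shoulder; z points up its handle. Above the origin: a light wood shoulder disc 36 mm across and 6 mm thick, then a red round handle 26 mm across from 6 to 66 mm. Below it: a shaft 16 mm across and 75 mm long, its last 8 mm tapering to 10 mm.
- peg_red_tip (a point): Centre of the end of the red peg's shaft, 75 mm below the peg's origin.
- peg_blue: Other peg in the peg block, blue handle, same form but with a 24 mm shaft; not to be used.
- peg_yellow: Other peg in the peg block, yellow handle, same form but with a 24 mm shaft; not to be used.
- peg_block: Fixed dark wood block, 230 x 75 x 100 mm (x, y, z), origin at the centre of its underside. Three upright 27 mm through holes lie along its x axis at -78, 0 and +78 mm; the pegs hang in them with their shoulders on its top, 100 mm above the table. Its place and yaw, and which peg hangs where, vary.
- gouge_a: Carving gouge with light handle, 245 mm long, 26 mm thick, lying on the table to the left of the board; bystander. Origin under the front end of its handle, x towards the blade.
- gouge_b: Carving gouge with dark handle, 245 mm long, 26 mm thick, lying on the table along the low side of the board; bystander. Origin under the front end of its handle, x towards the blade.
- mallet: Round carver's mallet standing on its head, 80 mm across, 185 mm tall, to the right of the peg block; bystander. Origin under its centre.
- jar: Open glass jar, 72 mm across, 100 mm tall; bystander. Origin under its centre.
- offcut: Flat wood offcut, 160 x 60 x 22 mm; bystander. Origin under its centre.
Not all that is in view belongs to the job. What is shaped like the blank but orange, pink or white is not meant.

How it is judged:
On the way:
1. the blank lies flat on the board with its hole over the board's hole, within 5 mm (distance between blank and board below 0.005 m and angle between the z axis of blank and the z axis of board, either way round below 0.06 rad), for 0.2 s.
At the end, for the whole second after the job is handed in: The blank lies flat and square (0.08 rad) on the board, hole within 6 mm of the board's hole; the red peg is through both holes, square to the board (0.12 rad), shoulder within 3.5 mm of the blank's face, tip 45 mm or more below the board's face and within 9 mm of the hole's axis; both at rest (distance between blank and board below 0.006 m and angle between the z axis of blank and the z axis of board, either way round below 0.06 rad and angle between the x axis of blank and the x axis of board, either way round below 0.08 rad and z of peg_red in the frame of blank below 0.0255 m and z of peg_red_tip in the frame of board below -0.045 m and x of peg_red_tip in the frame of board between -0.009 and 0.009 m and y of peg_red_tip in the frame of board between -0.009 and 0.009 m and angle between the z axis of peg_red and the z axis of board, either way round below 0.12 rad and linear speed of each of peg_red, blank below 0.02 m/s); the robot touches nothing.
It fails at once if another peg is moved by more than 30 mm (distance of any of peg_blue, peg_yellow from where it was at the start of the episode above 0.03 m).
It fails at once if a gouge, the mallet, the jar or the offcut is moved by more than 30 mm (distance of any of gouge_a, gouge_b, mallet, jar, offcut from where it was at the start of the episode above 0.03 m).
It also fails if it takes over 67 s, if anything falls off the work surface, if the arm or the gripper's body presses on something with over 40 N, if the wrist force passes 120 N, or if a joint passes its speed limit or range.

## Working session

There is one attempt and no reset: what is moved stays moved. The work goes in short steps, Python scripts to look and compute and a tool call to move; the robot and the scene stay as the last step left them, time stands still between calls to the robot, and variables do not carry over. Pictures are saved under pics/ and viewed, at most 13 in all, crops included, and the job is handed in when it is done.

Besides the shell and the picture viewer there is one more tool, called after "Request:" by a JSON object that holds its "fn" and its "kwargs". step_arm: Moves the arm, as the interface text tells. Its arguments: {"type":"object","properties":{"plan":{"type":"array","items":{"type":"array","items":{"type":"number"}}},"jaw":{"type":"number"}},"required":["plan"]}

```bash
mkdir -p pics; cat > h.py <<'E'
import numpy as np, cv2
from bench import bot
from scipy.spatial.transform import Rotation as Rn
def cap(n):
    o=bot.get_obs(); c=bot.capture(n); h,w=c["z_map"].shape
    c["f"]=h/2/np.tan(np.radians(c["vertical_fov"])/2)
    if n=="wrist":
        T=np.eye(4); T[:3,:3]=Rn.from_euler('xyz',o["eef_rot"]).as_matrix(); T[:3,3]=o["tool_pos"]
        c["T"]=T@np.array(c["hand_eye"])
    else: c["T"]=np.linalg.inv(np.array(c["world_to_cam"]))
    return c
def cloud(c):
    z=c["z_map"]; v,u=np.mgrid[:z.shape[0],:z.shape[1]]
    p=np.stack([(u-c["cx"])/c["f"]*z,(v-c["cy"])/c["f"]*z,z],-1)
    return p@c["T"][:3,:3].T+c["T"][:3,3]
def ray(c,u,v,n,d):  # plane n.x=d
    r=c["T"][:3,:3]@np.array([(u-c["cx"])/c["f"],(v-c["cy"])/c["f"],1]); o=c["T"][:3,3]
    return o+r*(d-np.dot(n,o))/np.dot(n,r)
def save(c,f,box=None,s=1):
    im=c["color"][...,::-1]
    if box: im=im[box[1]:box[3],box[0]:box[2]]
    cv2.imwrite("pics/"+f,cv2.resize(im,None,fx=s,fy=s,interpolation=cv2.INTER_CUBIC))
E
python3 - <<'E'
from h import *
print(bot.get_obs())
for n in("top","scene"):
    c=cap(n); save(c,n+"0.png"); np.save(n+"0.npy",c,allow_pickle=True); print(n,c["f"],c["cx"],c["cy"],c["T"].round(3).tolist())
E
```

```text
{'clock': 0.0, 'q': array([-1.32702401,  0.46835445, -0.01160933,  1.60362861,  0.00601333,
        1.07137588, -0.05631043]), 'joint_velocities': array([ 2.24803521e-03, -3.46846025e-05, -2.63234583e-04, -9.45384112e-04,
       -1.49702649e-03, -5.99934108e-04, -3.89535101e-04]), 'joint_torque': array([ 5.26464282e-04, -5.20582187e+01, -1.24661103e-02, -2.43755436e+01,
       -5.66606002e-02,  1.72417564e-02,  1.58346879e-04]), 'tool_pos': array([0.18376081, 0.6228793 , 0.21365303]), 'eef_rot': array([-3.13986565e+00,  1.30686897e-04,  2.85475829e+00]), 'contact_force': array([-0.3609474 , -0.01403286, -0.15258593]), 'wrist_torque': array([ 0.02225407,  0.01669624, -0.00246057]), 'gripper_force': 0.0, 'opening': 0.09195899729702996}
top 417.53786980666587 321.00119181399043 207.22432675229925 [[-0.022, -0.997, 0.072, 0.378], [-1.0, 0.022, 0.002, -0.0], [-0.004, -0.072, -0.997, 1.197], [0.0, 0.0, 0.0, 1.0]]
scene 382.2572173857943 321.9253036478882 200.73885674354048 [[0.332, 0.721, -0.608, 1.13], [0.943, -0.256, 0.212, -0.238], [-0.003, -0.644, -0.765, 0.941], [0.0, 0.0, 0.0, 1.0]]
```

View pics/top0.png

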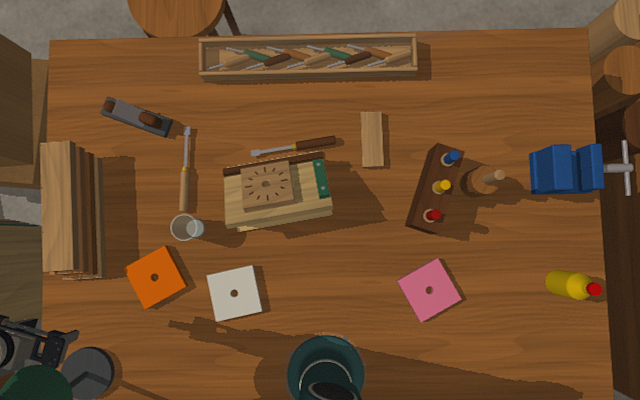

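View pics/scene0.png

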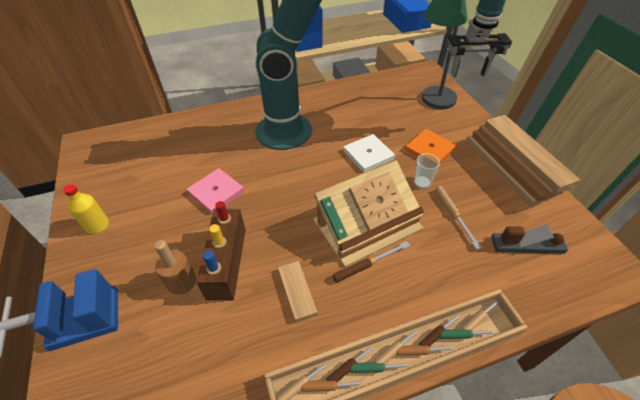

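```bash
cat > m.py <<'E'
from h import *
c=np.load("top0.npy",allow_pickle=True).item(); P=cloud(c)
hsv=cv2.cvtColor(c["color"],cv2.COLOR_RGB2HSV)
# face plane: sample strip right of blank & left of blank
B=P[165:212,228:325].reshape(-1,3); B=B[B[:,2]>0.05]
best=None; rg=np.random.default_rng(0)
a=[]
N0=None;bc=0
for _ in range(800):
    q=B[rg.choice(len(B),3,False)]; n=np.cross(q[1]-q[0],q[2]-q[0]); L=np.linalg.norm(n)
    if L<1e-5: continue
    n/=L; n*=np.sign(n[2]); k=np.abs((B-q[0])@n)<.002
    if abs(n[2]-.866)<.03 and k.sum()>bc: bc=k.sum();best=k
Q=B[best]; m=Q.mean(0); n=np.linalg.svd(Q-m)[2][2]; n*=np.sign(n[2])
print("plane n",n,"tilt",np.degrees(np.arccos(n[2])),"cnt",bc,len(B))
d=(P-m)@n; 
r=d[165:212,228:325]; hh=np.histogram(r,bins=np.arange(-.04,.04,.004)); print(hh[0],hh[1][:1])
yaw=np.arctan2(-n[1],-n[0]); print("board yaw deg (x axis)",np.degrees(yaw))
bx=np.array([np.cos(yaw)*n[2],np.sin(yaw)*n[2],np.hypot(n[0],n[1])]); by=np.cross(n,bx); print("bx",bx,"by",by)
g=cv2.inRange(hsv,(60,80,30),(90,255,200)); g[:150]=0;g[205:]=0;g[:,:300]=0;g[:,335:]=0
v,u=np.nonzero(g); G=P[v,u]; print("green n",len(v),"d",np.median((G-m)@n))
for nm,(lo,hi) in dict(red=((0,150,60),(8,255,255)),yel=((20,150,100),(32,255,255)),blu=((100,150,80),(125,255,255))).items():
    k=cv2.inRange(hsv,lo,hi); k[:140]=0;k[230:]=0;k[:,:415]=0;k[:,470:]=0
    v,u=np.nonzero(k); W=P[v,u]; t=W[W[:,2]>.155]; print(nm,len(v),"px",u.mean(),v.mean(),"top",t.mean(0),len(t))
E
python3 m.py; python3 -c "
from h import *
c=np.load('top0.npy',allow_pickle=True).item(); save(c,'crop1.png',(215,130,475,240),3)"
```

```text
plane n [0.50567217 0.06363622 0.86037555] tilt 30.641224080675457 cnt 1567 4528
[   9    9   19  187 1105  667   83  126  144  974 1145   38    0    0
    0    0    0    0    0] [-0.04]
board yaw deg (x axis) -172.82732937991656
bx [-0.85364257 -0.10742649  0.50966058] by [ 1.24859993e-01 -9.92174371e-01 -2.08166817e-17]
green n 340 d -0.0010578812828585828
red 130 px 434.0230769230769 214.0 top [ 0.42729116 -0.27501114  0.18818505] 92
yel 143 px 442.6013986013986 185.14685314685315 top [ 0.50227781 -0.30745935  0.1657448 ] 88
blu 100 px 451.74 155.74 top [ 0.57302782 -0.32776883  0.18043527] 72
```

View pics/crop1.png

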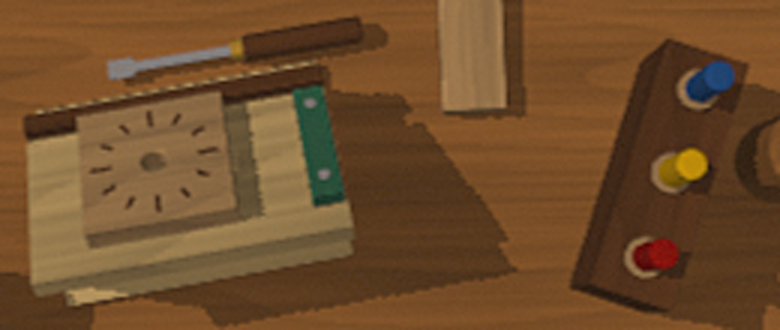

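Shown: blank with hour marks at top px (266,183); lookalikes are orange (155,277), white (235,292) and pink (430,290). Red peg is at (434,214); the others are yellow (443,185), blue (452,156) and the red bottle cap (600,290). The crop confirms the marked light-wood blank and the red peg. Next I'll go to a wrist view above the board.

Request:
{"fn": "step_arm", "kwargs": {"plan": [[0, 0, 0.05, 0], [0.03, -0.04, 0.1, 8], [0.2, -0.52, 0.2, 24], [0.2, -0.52, 0.2, 24], [0.2, -0.52, 0.2, 24], [0.2, -0.52, 0.2, 24], [0.2, -0.52, 0.2, 24], [0.2, -0.52, 0.2, 24], [0.2, -0.52, 0.2, 24], [0.2, -0.52, 0.2, 24], [0.2, -0.52, 0.2, 24], [0.2, -0.52, 0.2, 24], [0.2, -0.52, 0.2, 24], [0.2, -0.52, 0.2, 24], [0.2, -0.52, 0.2, 24], [0.2, -0.52, 0.2, 24]], "jaw": -1}}

```text
clock: 1.7
tool_pos: [0.3833, 0.1046, 0.4141]
eef_rot: [-3.141, -0.001, -3.007]
contact_force: [0.5, -0.4, -0.2]
opening: 0.0005
gripper_force: 0.0
```

```bash
python3 - <<'E'
from h import *
c=cap("wrist"); np.save("w1.npy",c,allow_pickle=True); save(c,"w1.png"); o=bot.get_obs()
print(o["tool_pos"],o["eef_rot"],c["f"],c["T"].round(3).tolist(),c["hand_eye"])
E
```

```text
[0.38327092 0.10471472 0.41402083] [-3.14111498e+00 -1.08132958e-03 -3.00691458e+00] 311.8734887177104 [[-0.134, 0.951, 0.28, 0.305], [0.991, 0.129, 0.038, 0.094], [0.0, 0.282, -0.959, 0.586], [0.0, 0.0, 0.0, 1.0]] [[ 4.77792295e-04 -9.59072187e-01 -2.83161284e-01  7.96387137e-02]
 [ 9.99999815e-01  3.51729814e-04  4.96035062e-04 -4.93807374e-04]
 [-3.76137166e-04 -2.83161469e-01  9.59072177e-01 -1.71418100e-01]
 [ 0.00000000e+00  0.00000000e+00  0.00000000e+00  1.00000000e+00]]
```

View pics/w1.png

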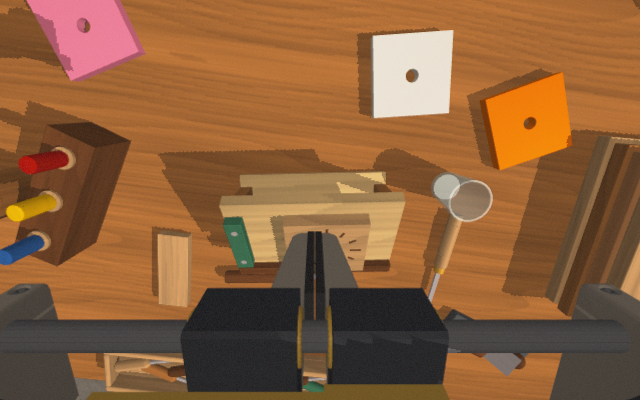

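```bash
cat > m2.py <<'E'
from h import *
w=np.load("w1.npy",allow_pickle=True).item(); t=np.load("top0.npy",allow_pickle=True).item()
P=cloud(w)
def quad(c,box):
    hsv=cv2.cvtColor(c["color"],cv2.COLOR_RGB2HSV); g=cv2.inRange(hsv,(60,70,30),(95,255,220))
    k=np.zeros_like(g); k[box[1]:box[3],box[0]:box[2]]=255; g=cv2.morphologyEx(g&k,cv2.MORPH_CLOSE,np.ones((5,5)))
    C=max(cv2.findContours(g,0,1)[0],key=cv2.contourArea); r=cv2.approxPolyDP(cv2.convexHull(C),3,True)[:,0]
    return g,C,r
for nm,c,b in(("w",w,(215,205,265,275)),("t",t,(300,150,340,205))):
    g,C,r=quad(c,b); print(nm,cv2.contourArea(C),r.tolist(),cv2.minAreaRect(C))
# board face: wrist strip near robot side of face (rows 205-260, cols 245-282)
def fit(box):
    Q=P[box[1]:box[3],box[0]:box[2]].reshape(-1,3)
    for _ in range(6):
        m=Q.mean(0); n=np.linalg.svd(Q-m)[2][2]; n*=np.sign(n[2]); d=(Q-m)@n; Q=Q[np.abs(d)<max(2*d.std(),.002)]
    return m,n,d.std(),len(Q)
for nm,b in (("face",(250,212,280,255)),("face2",(372,212,385,255)),("upper",(240,202,385,210)),("blank",(292,220,330,232))):
    m,n,s,k=fit(b); print(nm,m.round(4),n.round(3),"tilt",np.degrees(np.arccos(n[2])).round(1),"yaw",np.degrees(np.arctan2(-n[1],-n[0])).round(1),s,k)
E
python3 m2.py; python3 -c "
from h import *
c=np.load('w1.npy',allow_pickle=True).item(); save(c,'crop2.png',(210,165,410,285),4)"
```

```text
w 852.5 [[225, 218], [241, 218], [252, 266], [238, 265], [223, 225]] ((238.80001831054688, 241.90000915527344), (54.074947357177734, 19.28989028930664), 71.56504821777344)
t 329.0 [[313, 160], [321, 159], [328, 196], [319, 195]] ((320.8792419433594, 178.02264404296875), (38.45487594604492, 9.951581001281738), 79.3803482055664)
face [0.5124 0.0398 0.111 ] [0.494 0.079 0.866] tilt 30.0 yaw -170.9 0.0005644806475229356 1263
face2 [0.489  0.2247 0.1083] [-0.163  0.96   0.226] tilt 77.0 yaw -80.4 0.006049532978283468 559
upper [0.4442 0.1146 0.1429] [0.479 0.075 0.874] tilt 29.0 yaw -171.1 0.0006572496254919127 1073
blank [0.4701 0.1103 0.1587] [0.925 0.131 0.356] tilt 69.1 yaw -171.9 0.00497565772649752 456
```

View pics/crop2.png

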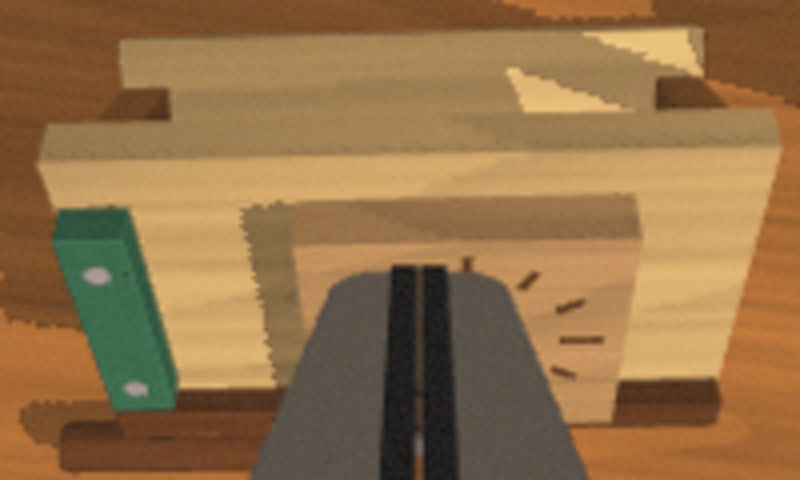

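```bash
cat > brd.py <<'E'
from h import *
def frame(P,box):
    Q=P[box[1]:box[3],box[0]:box[2]].reshape(-1,3)
    for _ in range(6):
        m=Q.mean(0); n=np.linalg.svd(Q-m)[2][2]; n*=np.sign(n[2]); d=(Q-m)@n; Q=Q[np.abs(d)<max(2*d.std(),.002)]
    y=np.arctan2(-n[1],-n[0]); t=np.radians(30)
    R=np.array([[np.cos(y)*np.cos(t),np.sin(y)*np.cos(t),np.sin(t)],[np.sin(y),-np.cos(y),0],[0,0,0]]); 
    R[2]=np.cross(R[0],R[1]); 
    return R,m
E
cat > m3.py <<'E'
from brd import *
w=np.load("w1.npy",allow_pickle=True).item(); P=cloud(w); R,m=frame(P,(250,212,280,255)); print(R.round(3))
L=((P-m)@R.T)*1000; S=(slice(190,285),slice(210,412)); L=L[S]; hsv=cv2.cvtColor(w["color"],cv2.COLOR_RGB2HSV)[S]
g=cv2.inRange(hsv,(60,70,30),(95,255,220))>0
T=L[g&(abs(L[...,2]-18)<2.5)]; print("stop top n",len(T),"x",np.percentile(T[:,0],[1,99]),"y",np.percentile(T[:,1],[2,98]),"z",np.median(T[:,2]))
for x0 in range(-40,50,15):
    k=(abs(L[...,0]-x0)<4)
    a=L[g&k&(abs(L[...,2]-18)<2.5)]; b=L[~g&k&(abs(L[...,2])<1.5)]; e=L[k&(abs(L[...,2]-22)<2.0)&~g]
    print(x0,"stoptop y",np.percentile(a[:,1],[5,95]) if len(a)>5 else 0,"face y",b[:,1].min().round(1),b[:,1].max().round(1) if len(b) else 0,"blank y",np.percentile(e[:,1],[1,99]) if len(e)>5 else 0)
for y0 in (-180,-170,-160,-150,0,10,20):
    k=abs(L[...,1]-y0)<4; b=L[k&(abs(L[...,2])<1.5)]; e=L[k&(abs(L[...,2]-14)<1.5)]
    print(y0,"face x",b[:,0].min() if len(b) else 0,b[:,0].max() if len(b) else 0,"ledge top x",(e[:,0].min(),e[:,0].max()) if len(e) else 0)
for y0 in(-100,-80,-60):
    e=L[(abs(L[...,1]-y0)<4)&(abs(L[...,2]-22)<2)]; print("blank x max",y0,np.percentile(e[:,0],[1,99]) if len(e) else 0)
print(m)
E
python3 m3.py
```

```text
[[-0.855 -0.137  0.5  ]
 [-0.158  0.987  0.   ]
 [-0.494 -0.079 -0.866]]Traceback (most recent call last):
  File "m3.py", line 5, in <module>
    T=L[g&(abs(L[...,2]-18)<2.5)]; print("stop top n",len(T),"x",np.percentile(T[:,0],[1,99]),"y",np.percentile(T[:,1],[2,98]),"z",np.median(T[:,2]))
                                                                 ~~~~~~~~~~~~~^^^^^^^^^^^^^^^
    return _quantile_unchecked(
        a, q, axis, out, overwrite_input, method, keepdims, weights)
    return _ureduce(a,
                    func=_quantile_ureduce_func,
    ...<5 lines>...
                    overwrite_input=overwrite_input,
                    method=method)
    r = func(a, **kwargs)
    result = _quantile(arr,
                       quantiles=q,
    ...<2 lines>...
                       out=out,
                       weights=wgt)
    slices_having_nans = np.isnan(arr[-1, ...])
                                  ~~~^^^^^^^^^
IndexError: index -1 is out of bounds for axis 0 with size 0
```

Sign slip in the y axis; fixing it.

```bash
sed -i 's/\[np.sin(y),-np.cos(y),0\]/[-np.sin(y),np.cos(y),0]/' brd.py; python3 m3.py
```

```text
[[-0.855 -0.137  0.5  ]
 [ 0.158 -0.987  0.   ]
 [ 0.494  0.079  0.866]]
stop top n 673 x [-69.61237983  45.30496467] y [28.35354853 54.28171842] z 17.860250291146393
-40 stoptop y [29.30734003 52.66090369] face y -216.7 28.9 blank y [-164.45317301 -133.23218963]
-25 stoptop y [29.67326958 53.40985788] face y -216.9 28.7 blank y [-164.00631254 -128.62797276]
-10 stoptop y [28.92479513 53.40707662] face y -216.7 28.3 blank y [-164.2321127   -36.32500445]
5 stoptop y [28.97663733 53.08955219] face y -216.7 28.8 blank y [-164.09998655  -36.30842662]
20 stoptop y [29.23840718 53.51504453] face y -216.4 28.6 blank y [-164.12727066  -36.31313208]
35 stoptop y [29.06989804 53.27599979] face y -216.6 28.5 blank y [-163.17242058  -36.11377065]
-180 face x -85.58445542645389 70.64482941469282 ledge top x (np.float64(-102.19465461779644), np.float64(-83.4299867919439))
-170 face x -84.12730974987501 71.65751380055744 ledge top x (np.float64(-102.70953258513), np.float64(-83.3022576481488))
-160 face x 43.700472569912115 71.63599589363199 ledge top x (np.float64(-102.23917696735217), np.float64(46.35206294094927))
-150 face x 43.82878113064952 71.24312520069641 ledge top x (np.float64(-102.14008735166655), np.float64(46.496674296945145))
0 face x -84.6450376046884 71.77280085363803 ledge top x (np.float64(-103.36609134477347), np.float64(-83.33938943083797))
10 face x -85.44981780576849 70.81818578917648 ledge top x (np.float64(-102.71637016943798), np.float64(-81.35817466555885))
20 face x -84.34112895402653 71.2984266171917 ledge top x (np.float64(-102.48645242865156), np.float64(-84.61661952208004))
blank x max -100 [27.94068357 46.10497127]
blank x max -80 [33.09885915 45.97495296]
blank x max -60 [28.22469212 46.15440805]
[0.51235879 0.03984704 0.11104262]
```

Request:
{"fn": "step_arm", "kwargs": {"plan": [[0.129, 0.147, -0.19, 1.4], [0.129, 0.147, -0.19, 1.4], [0.129, 0.147, -0.19, 1.4], [0.129, 0.147, -0.19, 1.4], [0.129, 0.147, -0.19, 1.4], [0.129, 0.147, -0.19, 1.4], [0.129, 0.147, -0.23, 1.4], [0.129, 0.147, -0.27, 1.4], [0.129, 0.147, -0.3, 1.4], [0.129, 0.147, -0.312, 1.4], [0.129, 0.147, -0.312, 1.4], [0.129, 0.147, -0.312, 1.4]]}}

```text
clock: 2.95
tool_pos: [0.5134, 0.2513, 0.1035]
eef_rot: [3.141, 0.001, -2.984]
contact_force: [-0.3, -0.9, 0.4]
opening: 0.0004
gripper_force: 0.0
```

Request:
{"fn": "step_arm", "kwargs": {"plan": [[0.0016, -0.01, 0, 0], [0.0024, -0.015, 0, 0], [0.0032, -0.02, 0, 0], [0.004, -0.025, 0, 0], [0.0047, -0.03, 0, 0], [0.0055, -0.035, 0, 0], [0.0063, -0.04, 0, 0], [0.0071, -0.045, 0, 0], [0.0079, -0.05, 0, 0], [0.0087, -0.055, 0, 0], [0.0095, -0.06, 0, 0], [0.0103, -0.065, 0, 0], [0.0111, -0.07, 0, 0], [0.0117, -0.074, 0, 0], [0.0117, -0.074, 0, 0]]}}

```text
clock: 4.45
tool_pos: [0.5249, 0.175, 0.1025]
eef_rot: [-3.141, 0.0, -2.986]
contact_force: [-0.1, 1.4, 1.0]
opening: 0.0005
gripper_force: 0.8
```

```bash
cat > m4.py <<'E'
from brd import *
R=np.array([[-.855,-.137,.5],[.158,-.987,0],[.494,.079,.866]]); H=np.array([.5224,.0783,.1018])
import sys
def chk(n="wrist",f=None):
    w=cap(n); P=cloud(w); L=((P-H)@R.T)*1000
    if f: save(w,f)
    hs=cv2.cvtColor(w["color"],cv2.COLOR_RGB2HSV); g=cv2.inRange(hs,(60,70,30),(95,255,220))>0
    ok=(w["z_map"]>0)&(abs(L[...,2]-22)<2)&~g
    for x0 in (-40,-20,0,20,40,55):
        e=L[ok&(abs(L[...,0]-x0)<4)&(L[...,1]>-150)&(L[...,1]<66)]
        if len(e)>10: print(x0,"blank y",np.percentile(e[:,1],[1,99]).round(1),len(e))
    for y0 in (-90,-70,-50,-30,0,20,40):
        e=L[ok&(abs(L[...,1]-y0)<4)&(L[...,0]<80)&(L[...,0]>-80)]
        if len(e)>10: print("y",y0,"blank x",np.percentile(e[:,0],[1,99]).round(1))
    return w,L
if __name__=="__main__": chk("wrist",sys.argv[1])
E
python3 m4.py w2.png
```

```text
-40 blank y [-66.5  47.8] 1125
-20 blank y [-72.6  47.6] 1539
0 blank y [-105.7   47.9] 1876
20 blank y [-79.8  48.1] 2663
40 blank y [-79.8  44.1] 3528
55 blank y [-79.9  33.2] 4116
y -90 blank x [1.6 4.6]
y -70 blank x [-34.4  64. ]
y -50 blank x [-41.2  64. ]
y -30 blank x [-40.5  64. ]
y 0 blank x [-62.9  64. ]
y 20 blank x [-62.6  64.1]
y 40 blank x [-63.8  49. ]
```

View pics/w2.png

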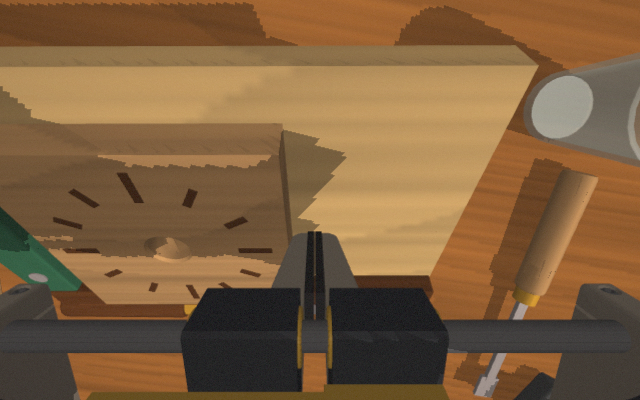

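The wrist view shows the blank pushed square (its hole at px (167,249)), with about 16 mm left to the stop.

Request:
{"fn": "step_arm", "kwargs": {"plan": [[0.0008, -0.005, 0, 0], [0.0016, -0.01, 0, 0], [0.0021, -0.013, 0, 0], [0.0024, -0.015, 0, 0], [0.0025, -0.016, 0, 0], [0.0027, -0.017, 0, 0], [0.0027, -0.017, 0, 0]]}}

```text
clock: 5.2
tool_pos: [0.5271, 0.1592, 0.1024]
eef_rot: [-3.141, -0.0, -2.985]
contact_force: [-0.1, 1.4, -0.5]
opening: 0.0004
gripper_force: 0.6
```

Request:
{"fn": "step_arm", "kwargs": {"plan": [[0.0002, -0.001, 0, 0], [0.0003, -0.002, 0, 0], [0.0005, -0.003, 0, 0], [0.0005, -0.003, 0, 0]]}}

```text
clock: 5.6
tool_pos: [0.5272, 0.159, 0.1025]
eef_rot: [3.139, -0.0, -2.984]
contact_force: [-0.1, 8.3, -1.2]
opening: -0.0
gripper_force: 3.7
```

```bash
python3 m4.py w3.png
```

```text
-40 blank y [-50.4  63.9] 1101
-20 blank y [-56.5  64. ] 1543
0 blank y [-89.   63.9] 1871
20 blank y [-63.8  63.6] 2683
40 blank y [-63.9  60. ] 3546
55 blank y [-64.1  49.3] 4135
y -90 blank x [2.  4.6]
y -70 blank x [1.6 4.3]
y -50 blank x [-39.1  64. ]
y -30 blank x [-40.4  64.1]
y 0 blank x [-59.1  64.2]
y 20 blank x [-62.3  64.1]
y 40 blank x [-62.   64.1]
```

Request:
{"fn": "step_arm", "kwargs": {"plan": [[-0.001, 0.008, 0, 0], [-0.003, 0.02, 0, 0], [-0.003, 0.02, 0.04, 0], [-0.003, 0.0, 0.08, 0], [-0.003, -0.03, 0.12, 0], [-0.05, -0.08, 0.16, 0], [-0.1, -0.11, 0.18, 0], [-0.1, -0.11, 0.18, 0], [-0.1, -0.11, 0.18, 0]]}}

```text
clock: 6.55
tool_pos: [0.4261, 0.044, 0.2848]
eef_rot: [3.14, 0.003, -2.989]
contact_force: [0.4, -0.1, 0.2]
opening: 0.0005
gripper_force: 0.0
```

```bash
cat > m5.py <<'E'
from m4 import *
from scipy.optimize import least_squares
w,L=chk("wrist","w4.png"); np.save("w4.npy",w,allow_pickle=True)
# dark hole seen on blank face
for nm,c in (("w1",np.load("w1.npy",allow_pickle=True).item()),("scene",np.load("scene0.npy",allow_pickle=True).item()),("w4",w)):
    P=cloud(c); hs=cv2.cvtColor(c["color"],cv2.COLOR_RGB2HSV)
    for col,lo,hi in(("red",(0,150,50),(8,255,255)),("yel",(20,150,80),(32,255,255)),("blu",(100,150,60),(125,255,255))):
        k=(cv2.inRange(hs,lo,hi)>0)&(c["z_map"]>0)&(P[...,2]>.108)&(P[...,2]<.163)&(np.abs(P[...,1]+.3)<.08)&(np.abs(P[...,0]-.5)<.13)
        k=cv2.erode(k.astype(np.uint8),np.ones((3,3)))>0; Q=P[k]
        if len(Q)<15: continue
        o=c["T"][:2,3]; v=Q[:,:2].mean(0)-o; v/=np.linalg.norm(v)
        s=least_squares(lambda a:np.hypot(*(Q[:,:2]-a).T)-.013,Q[:,:2].mean(0)+v*.008,loss="soft_l1",f_scale=.002)
        print(nm,col,len(Q),"axis",s.x.round(4),"rms",np.sqrt((s.fun**2).mean()).round(4),"zmax",P[...,2][cv2.inRange(hs,lo,hi)>0][(np.abs(P[...,1][cv2.inRange(hs,lo,hi)>0]+.3)<.08)].max().round(3))
E
python3 m5.py
```

```text
-40 blank y [-64.  -37.4] 40
-20 blank y [-64.3 -31.5] 91
0 blank y [-64.6  50.5] 116
20 blank y [-64.5  64.4] 169
40 blank y [-64.3  63.9] 232
55 blank y [-64.4  63.9] 291
y -50 blank x [-38.9  64.3]
y -30 blank x [-18.7  64.6]
w1 red 319 axis [ 0.4314 -0.2828] rms 0.0006 zmax 0.17
w1 yel 412 axis [ 0.5048 -0.309 ] rms 0.0007 zmax 0.169
w1 blu 314 axis [ 0.5784 -0.3352] rms 0.0009 zmax 0.169
scene red 70 axis [ 0.4317 -0.2821] rms 0.0011 zmax 0.941
scene yel 70 axis [ 0.505  -0.3084] rms 0.001 zmax 0.941
scene blu 57 axis [ 0.5786 -0.3351] rms 0.001 zmax 0.941
w4 red 459 axis [ 0.4314 -0.283 ] rms 0.0006 zmax 0.145
w4 yel 201 axis [ 0.5047 -0.3092] rms 0.0007 zmax 0.128
```

View pics/w4.png

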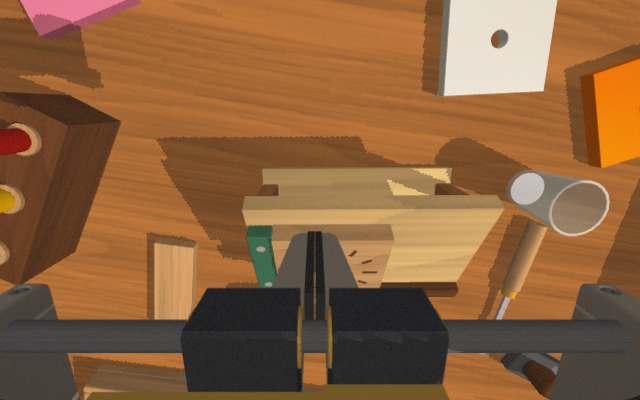

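Blank is seated (edges y ±64.5, x +64.4). The red peg axis is (0.4315, -0.2826), with 77.9 mm spacing to yellow, which matches the block's 78 mm. Moving above the red peg.

Request:
{"fn": "step_arm", "kwargs": {"plan": [[0.005, -0.327, -0.04, 0.4], [0.005, -0.327, -0.04, 0.4], [0.005, -0.327, -0.04, 0.4], [0.005, -0.327, -0.04, 0.4], [0.005, -0.327, -0.04, 0.4], [0.005, -0.327, -0.04, 0.4], [0.005, -0.327, -0.04, 0.4], [0.005, -0.327, -0.04, 0.4], [0.005, -0.327, -0.04, 0.4]], "jaw": 0.3}}

```text
clock: 7.5
tool_pos: [0.4332, -0.2803, 0.2415]
eef_rot: [-3.142, -0.003, -2.978]
contact_force: [0.2, 0.9, 0.3]
opening: 0.0599
gripper_force: 0.0
```

```bash
cat > m6.py <<'E'
from m4 import *
print(bot.get_obs()["tool_pos"])
n=R[2]; H0=H-[0,0,.0018]
for nm in("top","scene"):
    c=cap(nm); np.save(nm+"1.npy",c,allow_pickle=True)
    q=np.linalg.inv(c["T"])@np.r_[H0+.022*n,1]; u0=c["cx"]+c["f"]*q[0]/q[2]; v0=c["cy"]+c["f"]*q[1]/q[2]
    g=cv2.GaussianBlur(cv2.cvtColor(c["color"],cv2.COLOR_RGB2GRAY),(3,3),0); r=8; a,b=int(round(v0)),int(round(u0))
    p=g[a-r:a+r+1,b-r:b+r+1].astype(float); wgt=np.clip(np.median(p)-10-p,0,None); wgt[np.hypot(*np.mgrid[-r:r+1,-r:r+1])>7]=0
    vv,uu=np.mgrid[a-r:a+r+1,b-r:b+r+1]; u=(wgt*uu).sum()/wgt.sum(); v=(wgt*vv).sum()/wgt.sum()
    X=ray(c,u,v,n,n@(H0+.022*n)); print(nm,"pred",u0.round(1),v0.round(1),"dark",u.round(1),v.round(1),"-> board mm",(R@(X-H0)*1000).round(1),(wgt>0).sum())
    print(g[a-5:a+6,b-5:b+6])
E
python3 m6.py
```

```text
[ 0.4332167  -0.28030509  0.24153004]
top pred 290.2 178.3 dark 288.7 179.3 -> board mm [ 2.4 -4.4 22. ] 46
[[121 122 122 121 121 121 121 120 120 119 119]
 [121 121 121 120 121 122 122 122 121 120 120]
 [121 121 120 118 117 119 122 124 123 121 119]
 [121 118 113 107 103 106 112 118 120 118 117]
 [115 105  96  89  86  89  97 106 112 114 114]
 [105  89  80  79  81  83  88  97 105 111 113]
 [ 99  79  74  78  82  83  84  90 100 108 111]
 [ 98  79  73  78  84  86  85  87  96 106 111]
 [102  88  81  84  90  93  93  95 100 108 113]
 [109 103  97  97 100 102 103 105 109 112 114]
 [112 112 111 110 110 111 111 112 113 114 114]]
scene pred 359.5 207.2 dark 360.4 207.2 -> board mm [-1.1 -2.4 22. ] 69
[[172 171 170 169 169 168 168 169 168 166 164]
 [168 168 168 166 161 155 151 152 156 160 163]
 [167 168 166 156 139 124 117 118 130 147 160]
 [168 167 158 138 114  98  91  92 104 128 153]
 [168 163 148 123 102  92  88  85  91 111 142]
 [165 159 143 118 101  96  93  89  89 104 134]
 [163 159 147 126 109 101  99  95  93 105 134]
 [164 163 156 141 122 109 105 102 101 114 142]
 [167 167 165 155 138 122 114 110 113 129 156]
 [170 171 171 167 156 143 134 131 134 149 167]
 [173 174 175 175 171 166 161 158 160 167 174]]
```

Request:
{"fn": "step_arm", "kwargs": {"plan": [[-0.0015, -0.0023, -0.04, 0], [-0.0015, -0.0023, -0.08, 0], [-0.0015, -0.0023, -0.105, 0], [-0.0015, -0.0023, -0.1155, 0], [-0.0015, -0.0023, -0.1155, 0], [-0.0015, -0.0023, -0.1155, 0]]}}

```text
clock: 8.2
tool_pos: [0.4324, -0.2828, 0.1282]
eef_rot: [-3.141, 0.002, -2.977]
contact_force: [-0.1, 0.1, 0.4]
opening: 0.0597
gripper_force: 0.0
```

Request:
{"fn": "step_arm", "kwargs": {"plan": [[0, 0, 0, 0], [0, 0, 0, 0], [0, 0, 0, 0], [0, 0, 0, 0], [0, 0, 0, 0], [0, 0, 0, 0]], "jaw": -1}}

```text
clock: 8.8
tool_pos: [0.4315, -0.2829, 0.1274]
eef_rot: [3.142, 0.0, -2.978]
contact_force: [-0.3, 0.2, 1.9]
opening: 0.0252
gripper_force: 30.0
```

Request:
{"fn": "step_arm", "kwargs": {"plan": [[0, 0, 0.01, 0], [0, 0, 0.03, 0], [0, 0, 0.05, 0], [0, 0, 0.063, 0], [0, 0, 0.063, 0], [0.01, 0.0016, 0.063, 0], [0.0194, 0.0031, 0.0621, 0], [0.0265, 0.0042, 0.061, 0], [0.033, 0.0053, 0.0593, 0], [0.033, 0.0053, 0.0593, 0]]}}

```text
clock: 9.8
tool_pos: [0.4647, -0.2772, 0.1854]
eef_rot: [3.141, -0.002, -2.977]
contact_force: [-1.8, -1.2, -1.3]
opening: 0.0254
gripper_force: 30.0
```

```bash
python3 - <<'E'
from h import *
c=cap("wrist"); save(c,"w5.png"); np.save("w5.npy",c,allow_pickle=True)
c=cap("scene"); np.save("s5.npy",c,allow_pickle=True); im=c["color"][150:310,150:290,::-1]
w=cv2.imread("pics/w5.png"); a=cv2.resize(im,None,fx=2.5,fy=2.5,interpolation=cv2.INTER_CUBIC); b=cv2.resize(w[100:400,200:500],(400,400))
cv2.imwrite("pics/c5.png",np.hstack([a,b]))
E
```

```text
(no output)
```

View pics/c5.png

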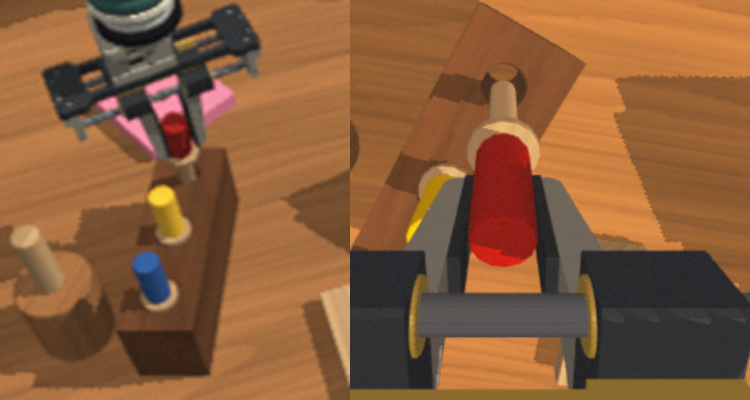

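The peg is tilting about the pads in the block hole (handle at right-crop (500,200), tip still inside the hole at (505,75)). Continuing to about 31°.

Request:
{"fn": "step_arm", "kwargs": {"plan": [[0.0066, 0.001, -0.0021, 0], [0.0131, 0.0021, -0.0046, 0], [0.0195, 0.0031, -0.0077, 0], [0.0252, 0.004, -0.011, 0], [0.0267, 0.0043, -0.0119, 0], [0.0267, 0.0043, -0.0119, 0]]}}

```text
clock: 10.5
tool_pos: [0.4914, -0.2731, 0.1742]
eef_rot: [-3.142, -0.0, -2.978]
contact_force: [-0.9, -0.2, 1.4]
opening: 0.0251
gripper_force: 30.0
```

```bash
cat > m7.py <<'E'
from m4 import *
from scipy.optimize import least_squares
# fit cylinder (r=13) axis to red handle points from wrist depth (+scene)
def axis(c,o):
    P=cloud(c); hs=cv2.cvtColor(c["color"],cv2.COLOR_RGB2HSV)
    G=np.array(o["tool_pos"])+[0,0,.019]
    k=(cv2.inRange(hs,(0,150,40),(8,255,255))>0)&(np.linalg.norm(P-G,axis=-1)<.06)
    k=cv2.erode(k.astype(np.uint8),np.ones((5,5)))>0; Q=P[k]
    def res(a):
        d=np.array([np.sin(a[2]),np.sin(a[3]),1]); d/=np.linalg.norm(d); v=Q-(G+[a[0],a[1],0]); return np.linalg.norm(np.cross(v,d),axis=1)-.013
    s=least_squares(res,[0,0,.5,.1],loss="soft_l1",f_scale=.002); d=np.array([np.sin(s.x[2]),np.sin(s.x[3]),1]); d/=np.linalg.norm(d)
    print("n",len(Q),"offset of axis at grasp mm",(s.x[:2]*1000).round(1),"dir",d.round(3),"board x,y tilt deg",np.degrees(R@d)[:2].round(1),"rms",np.sqrt((s.fun**2).mean()).round(4))
    t=(Q-G)@d; print("handle along axis from grasp mm",np.percentile(t,[.5,99.5])*1000); return d
if __name__=="__main__":
    o=bot.get_obs(); print(o["tool_pos"]); axis(cap("wrist"),o); axis(cap("scene"),o)
E
python3 m7.py
```

```text
[ 0.49142437 -0.27308974  0.17420971]
n 3052 offset of axis at grasp mm [-34.3  -5.8] dir [0.533 0.072 0.843] board x,y tilt deg [-2.5  0.8] rms 0.0045
handle along axis from grasp mm [-37.680792    19.14931997]
n 31 offset of axis at grasp mm [0.6 5.9] dir [-0.17  -0.697  0.697] board x,y tilt deg [33.8 37.9] rms 0.0017
handle along axis from grasp mm [ 0.39382754 13.78769702]
```

```bash
sed -i 's/loss="soft_l1",f_scale=.002)/loss="soft_l1",f_scale=.001,bounds=([-.008,-.008,.2,-.2],[.008,.008,.8,.3]))/; s/print(o\["tool_pos"\]); axis(cap("wrist"),o); axis(cap("scene"),o)/c=cap("wrist"); np.save("w6.npy",c,allow_pickle=True); axis(c,o)/' m7.py
sed -i 's/    def res(a):/    C=c["T"][:3,3]; D0=np.array([.5,.08,.862]); t=(Q-G)@D0; Q=Q[t<.008]\n    def res(a):/' m7.py; python3 m7.py
```

```text
n 1958 offset of axis at grasp mm [-7.5 -1.5] dir [0.45  0.075 0.89 ] board x,y tilt deg [ 2.8 -0.2] rms 0.0004
handle along axis from grasp mm [-36.32908341   8.76266943]
```

Request:
{"fn": "step_arm", "kwargs": {"plan": [[0, 0, 0.02, 0], [0, 0, 0.06, 0], [0, 0, 0.1, 0], [0.04, 0.12, 0.12, 0], [0.117, 0.367, 0.12, 0], [0.117, 0.367, 0.12, 0], [0.117, 0.367, 0.12, 0], [0.117, 0.367, 0.12, 0], [0.117, 0.367, 0.12, 0], [0.117, 0.367, 0.12, 0], [0.117, 0.367, 0.12, 0], [0.117, 0.367, 0.12, 0], [0.117, 0.367, 0.08, 0], [0.117, 0.367, 0.056, 0], [0.117, 0.367, 0.056, 0], [0.117, 0.367, 0.056, 0]]}}

```text
clock: 12.25
tool_pos: [0.6083, 0.0933, 0.2311]
eef_rot: [3.142, 0.001, -2.979]
contact_force: [0.1, -0.1, -0.3]
opening: 0.0255
gripper_force: 30.0
```

```bash
python3 m7.py; python3 -c "
from h import *
print(bot.get_obs()['tool_pos'],bot.get_obs()['eef_rot'])
c=np.load('w6.npy',allow_pickle=True).item(); save(c,'c6.png',(200,90,440,270),3.3)"
```

```text
n 1015 offset of axis at grasp mm [-7.3 -1.6] dir [0.442 0.076 0.894] board x,y tilt deg [ 3.4 -0.3] rms 0.0004
handle along axis from grasp mm [-36.76550217   9.08077872]
[0.6089517  0.09340123 0.23198544] [ 3.14134784e+00  2.45827375e-03 -2.97889778e+00]
```

View pics/c6.png

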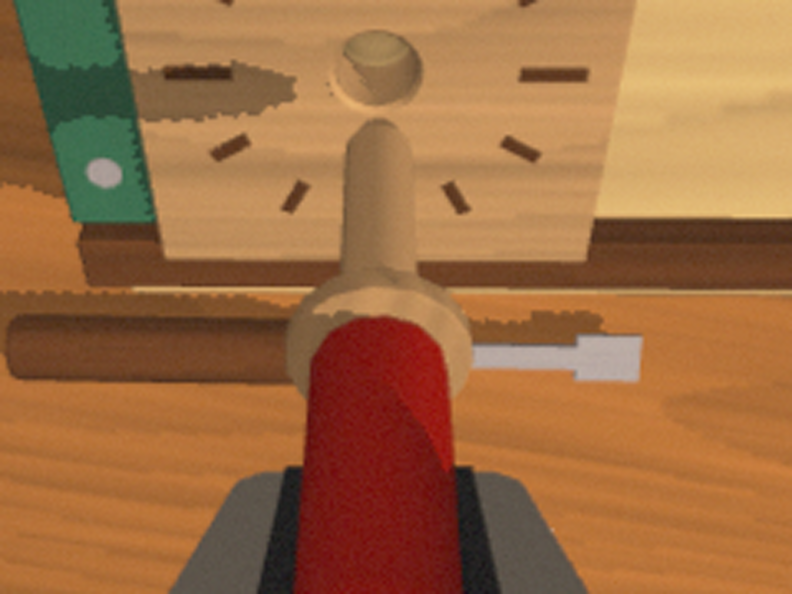

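```bash
python3 - <<'E'
from m4 import *
c=np.load('w6.npy',allow_pickle=True).item(); P=cloud(c)
T=np.array([.60895,.0934,.23198]); A=T+[-.0073,-.0016,.019]; d=np.array([.442,.076,.894])
n=R[2]; S=P[140:160,330:370].reshape(-1,3); L=(S-H)@R.T*1000; print("blank face z in board mm",np.median(L[:,2]),L[:,2].std())
D=n@H+np.median(L[:,2])/1000
X=ray(c,200+376.5/3.3,90+70/3.3,n,D); print("hole center",X,"board mm",R@(X-H)*1000)
Y=A+d*(D-n@A)/(n@d); print("peg axis hits face at board",R@(Y-H)*1000, "rel hole",R@(Y-X)*1000)
tip=A-.1165*d; print("tip board",R@(tip-H)*1000,"rel hole",R@(tip-X)*1000)
# tip pixel by ray for check: shaft end at crop (378,118)
q=np.linalg.inv(c["T"])@np.r_[tip,1]; print("tip px crop",(c["cx"]+c["f"]*q[0]/q[2]-200)*3.3,(c["cy"]+c["f"]*q[1]/q[2]-90)*3.3)
E
```

```text
blank face z in board mm 22.121142638047363 22.547545529543587
hole center [0.5337052  0.08052877 0.1206918 ] board mm [-0.5253897  -0.41357487 22.12114264]
peg axis hits face at board [-3.67312145 -0.03955178 22.12114264] rel hole [-3.14773175e+00  3.74023089e-01 -7.00633015e-14]
tip board [-1.854237 -0.199996 53.074106] rel hole [-1.3288473   0.21357887 30.95296336]
tip px crop 375.3206246545544 142.39824475248835
```

Request:
{"fn": "step_arm", "kwargs": {"plan": [[-0.0074, -0.0012, -0.013, 0], [-0.0123, -0.002, -0.0217, 0], [-0.0148, -0.0024, -0.026, 0], [-0.0173, -0.0028, -0.0303, 0], [-0.0198, -0.0032, -0.0346, 0], [-0.0222, -0.0036, -0.039, 0], [-0.0247, -0.004, -0.0433, 0], [-0.0247, -0.004, -0.0433, 0]]}}

```text
clock: 13.1
tool_pos: [0.5827, 0.0896, 0.1865]
eef_rot: [-3.142, -0.001, -2.978]
contact_force: [-0.3, -0.0, -0.7]
opening: 0.0258
gripper_force: 30.0
```

Request:
{"fn": "step_arm", "kwargs": {"plan": [[-0.0025, -0.0004, -0.0043, 0], [-0.0049, -0.0008, -0.0087, 0], [-0.0074, -0.0012, -0.013, 0], [-0.0099, -0.0016, -0.0173, 0], [-0.0123, -0.002, -0.0217, 0], [-0.0148, -0.0024, -0.026, 0], [-0.0173, -0.0028, -0.0303, 0], [-0.0198, -0.0032, -0.0346, 0], [-0.0222, -0.0036, -0.039, 0], [-0.0222, -0.0036, -0.039, 0]]}}

```text
clock: 14.1
tool_pos: [0.5608, 0.0859, 0.1476]
eef_rot: [-3.141, -0.0, -2.978]
contact_force: [0.8, -0.9, -2.0]
opening: 0.0254
gripper_force: 30.0
```

```bash
python3 m7.py; python3 -c "
from h import *
c=np.load('w6.npy',allow_pickle=True).item(); save(c,'c7.png',(200,90,440,270),3.3)"
```

```text
n 995 offset of axis at grasp mm [-7.2 -1.5] dir [0.437 0.078 0.896] board x,y tilt deg [ 3.6 -0.4] rms 0.0004
handle along axis from grasp mm [-36.25747835   8.97471188]
```

View pics/c7.png

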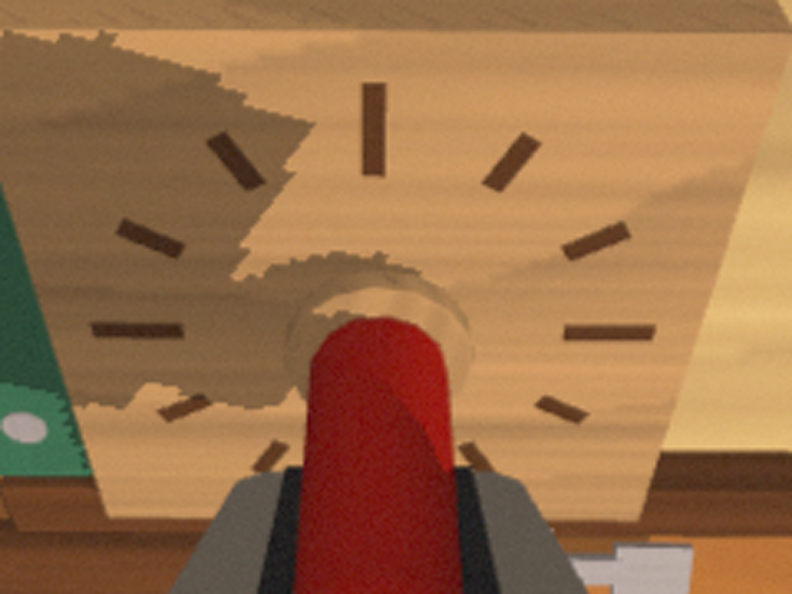

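Request:
{"fn": "step_arm", "kwargs": {"plan": [[-0.0012, -0.0002, -0.0022, 0], [-0.0025, -0.0004, -0.0043, 0], [-0.0032, -0.0005, -0.0056, 0], [-0.0037, -0.0006, -0.0065, 0], [-0.0037, -0.0006, -0.0065, 0]]}}

```text
clock: 14.65
tool_pos: [0.5587, 0.0856, 0.1426]
eef_rot: [3.142, 0.003, -2.978]
contact_force: [4.1, 0.0, 3.7]
opening: 0.0251
gripper_force: 30.0
```

```bash
cat > m8.py <<'E'
from m7 import *
o=bot.get_obs(); print(o["tool_pos"]); c=cap("wrist"); d=axis(c,o); P=cloud(c); L=(P-H)@R.T*1000
hs=cv2.cvtColor(c["color"],cv2.COLOR_RGB2HSV); red=cv2.inRange(hs,(0,150,40),(8,255,255))>0
r=np.hypot(L[...,0],L[...,1]); k=~red&(r>13.8)&(r<17)&(L[...,0]>-5)&(L[...,2]>18)&(L[...,2]<60)
print("shoulder-top height over board mm (seated 28 + bias)",np.percentile(L[k][:,2],[10,50,90]) if k.sum() else 0,k.sum())
for a,b in((5,20),(-5,5)):
  kk=k&(L[...,0]>=a)&(L[...,0]<b); print(a,b,np.median(L[kk][:,2]) if kk.sum() else 0,kk.sum())
kb=(r>25)&(r<60)&(abs(L[...,2]-22)<3); print("blank face",np.median(L[kb][:,2]))
E
python3 m8.py
```

```text
[0.55865228 0.08562309 0.14255225]
n 948 offset of axis at grasp mm [-7.3 -1.6] dir [0.441 0.071 0.895] board x,y tilt deg [ 3.5 -0. ] rms 0.0004
handle along axis from grasp mm [-36.35426671   9.10122175]
shoulder-top height over board mm (seated 28 + bias) [27.92857903 28.89215092 55.35089395] 494
5 20 28.54517632671857 315
-5 5 30.016864815502945 179
blank face 22.084485570051715
```

Request:
{"fn": "step_arm", "kwargs": {"plan": [[0.001, 0.0002, -0.001, 0], [0.002, 0.0003, -0.002, 0], [0.0025, 0.0004, -0.0025, 0], [0.0025, 0.0004, -0.0025, 0]]}}

```text
clock: 15.1
tool_pos: [0.5609, 0.0861, 0.1404]
eef_rot: [3.141, 0.002, -2.978]
contact_force: [2.3, 0.1, 8.6]
opening: 0.0252
gripper_force: 30.0
```

Request:
{"fn": "step_arm", "kwargs": {"plan": [[0, 0, 0, 0], [0, 0, 0, 0], [0, 0, 0, 0], [0, 0, 0, 0], [0, 0, 0, 0]], "jaw": 0.3}}

```text
clock: 15.6
tool_pos: [0.5595, 0.0859, 0.1389]
eef_rot: [-3.142, -0.001, -2.978]
contact_force: [0.0, -0.4, 0.1]
opening: 0.0595
gripper_force: 0.0
```

```bash
python3 m8.py
```

```text
[0.55950064 0.08594866 0.13885232]
n 818 offset of axis at grasp mm [ 1.3 -1.7] dir [0.52  0.078 0.851] board x,y tilt deg [-1.7  0.3] rms 0.0005
handle along axis from grasp mm [-34.81959251   7.70922381]
shoulder-top height over board mm (seated 28 + bias) [21.72080735 25.33469415 28.95563383] 670
5 20 24.09369295370695 518
-5 5 28.35946531062285 152
blank face 22.08378454107916
```

Request:
{"fn": "step_arm", "kwargs": {"plan": [[0, 0, 0.03, 0], [0, 0, 0.07, 0], [-0.02, 0, 0.11, 0], [-0.09, 0, 0.14, 0], [-0.09, 0, 0.14, 0], [-0.09, 0, 0.14, 0]]}}

```text
clock: 16.25
tool_pos: [0.4682, 0.0863, 0.2808]
eef_rot: [3.138, 0.002, -2.977]
contact_force: [-0.5, 0.7, -0.2]
opening: 0.0598
gripper_force: 0.0
```

```bash
cat > m9.py <<'E'
from m4 import *
c,L=chk("wrist"); hs=cv2.cvtColor(c["color"],cv2.COLOR_RGB2HSV)
red=cv2.inRange(hs,(0,150,40),(8,255,255))>0; ok=c["z_map"]>0
Q=L[cv2.erode((red&ok&(np.hypot(L[...,0],L[...,1])<60)).astype(np.uint8),np.ones((3,3)))>0]
print("red n",len(Q),"board z",np.percentile(Q[:,2],[1,99]),"(seated 28..88)")
for a,b in((32,45),(45,60),(60,75),(75,84)):
    q=Q[(Q[:,2]>a)&(Q[:,2]<b)]
    if len(q)>8: print(a,b,"y",np.percentile(q[:,1],[2,98]).round(1),"x",np.percentile(q[:,0],[2,98]).round(1))
hh=L[ok&~red&(np.hypot(L[...,0]+2,L[...,1])<17)]; print("shoulder z hist",np.histogram(hh[:,2],bins=[18,20,21,22,23,24,25,26,27,28,29,30,31,32,34,36])[0])
im=cv2.resize(c["color"][...,::-1][130:310,200:440],(400,300)); s=cap("scene")["color"][...,::-1][150:255,290:430]
cv2.imwrite("pics/c8.png",np.hstack([im,cv2.resize(s,(400,300),interpolation=cv2.INTER_CUBIC)]))
E
python3 m9.py
```

```text
-40 blank y [-63.8  43.6] 237
-20 blank y [-64.3  41.4] 244
0 blank y [-64.3  40.6] 268
20 blank y [-64.   63.3] 527
40 blank y [-63.4  63.6] 599
55 blank y [-63.6  63.6] 669
y -50 blank x [-64.5  64. ]
y -30 blank x [-64.5  64.5]
y 0 blank x [12.6 64.4]
y 20 blank x [-63.1  64.3]
y 40 blank x [-64.9  64.2]
red n 981 board z [33.23734448 89.06538391] (seated 28..88)
32 45 y [-11.3  10.9] x [1.6 9.1]
45 60 y [-11.4  10.2] x [0.9 8.6]
60 75 y [-10.7  10.5] x [0.7 8.3]
75 84 y [-11.7   9.7] x [-0.5  8.1]
shoulder z hist [  0   1  22  23  12  19  24  17  28 110  49   3   0   2   1]
```

View pics/c8.png

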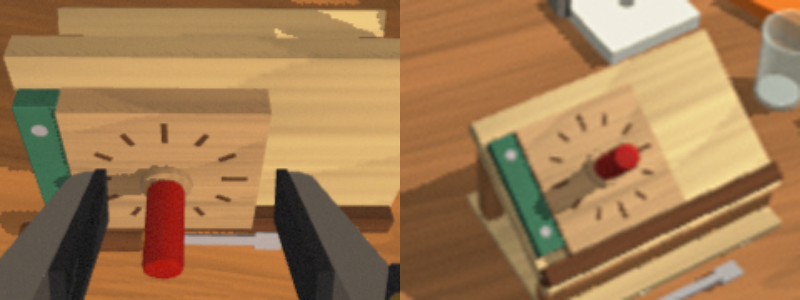

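The blank is against the ledge and stop. The shoulder top reads 28–29 mm above the board (28 is seated), the peg is square to about 1.5°, and the gripper is clear. Handing in.

```bash
python3 -c "
from bench import bot
print(bot.finish_job())"
```

```text
the job is handed in; nothing more can be done
None
```

I slid the blank against the green stop, pushed the red peg through both holes until its shoulder sat on the blank, let go and handed the job in; no verdict came back, but my last camera check showed everything in place.

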